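Unlock the reader dock and pull the cuvette cassette

ROBOT

A 6-joint arm with a two-finger parallel gripper is mounted at the origin on the work surface. World frame = base frame: x ahead of the robot, y to its left, z up, the work surface at z = 0. Lengths are in m, angles in rad, forces in N, time in s.
With the tool pointing down it reaches from about 0.375 to 0.975 m from the base axis. Payload 3.8 kg.
Tool frame: the origin (TCP) lies at the very end of the fingers, on their centre line; the grasp point (between the pads) lies 19 mm behind it; z points along the fingers, y is the direction in which the jaws open and shut (so a half turn about z gives the same grasp; the last joint's range is limited). The gripper opens to 85 mm and grips with 20 to 120 N. Pads are 22 mm wide; open, the fingers measure 114 mm over their backs; the gripper's body (76 mm by 85 mm) begins 54 mm behind the grasp point. The pads swing forward as they close: fully open they stand 13 mm farther back than shut.
Start: joints at [-1.203, 0.264, 1.604, -0, 1.274, -0.037], TCP at [0.266, -0.62, 0.231] pointing down, gripper open.
Joint ranges: [-2.63, 2.63], [-0.94, 2.18], [0.31, 2.57], [-1.31, 4.45], [0, 2.66], [-2.55, 2.55]. Speed limits (rad/s): [2.57, 2.57, 3.14, 3.14, 3.14, 3.14].

INTERFACE

Orientations are given as a rotation vector (axis times angle).
In Python, from workcell import bot, read_camera, finish_job gives the robot as it stands. The module is installed in compiled form; this text tells all that it offers.
- The arm moves only by the tool servo_tool, never from a script. Its argument "targets" is text: rows parted by semicolons, each of 7 numbers parted by spaces: the turn, a rotation vector about the tool's x, y, z in rad, then the shift along the tool's x, y, z in mm, then the finger opening in mm, from 0 to 85.4. In form: wx wy wz x y z gripper; .... A call has 1 to 8 rows; each row shifts and turns the pose as measured when the row begins, along the tool's axes as they then stand; what a row does not reach is not made up. A row lasts 1/12 s, in which the tool goes at most 41.7 mm and 7.16 degrees, less where a joint would pass 70% of its speed; a pose out of reach is approached as far as the arm can. A call is refused whole if a number of a shift passes 41.7 or a number of a turn 0.125, either way. A call with a gripper value outside its range is refused whole. The fingers move at their own pace and stop on an object; "newtons" is the grip in N (left out, the last holds). Time passes only in rows, so rows that do not move let the fingers close. It gives the time, the measured TCP pose, the force and the opening at its end, in the units of the state.
- bot.read_state(): the state, without advancing time (a new reading comes with each control period).
- read_camera(name): name is "scene" or "side" or "wrist"; returns a dict with "image" (480x640x3 uint8, red, green, blue), "mtx" (3x3 intrinsics, pixels), "eye" and "orientation" of the camera in the world; the wrist camera has in their place "T_tool_cam" (4x4, takes a point from camera to tool coordinates, whose origin is the TCP and whose axes are the flange's). Camera axes: x right, y up, looking along -z (the intrinsics and any distortion apply to the point x, -y, -z); pixel columns grow to the right and rows downward; lengths in m; the calibration is good to about 2 mm. The wrist camera is an equidistant fisheye: a pixel r from the principal point sees the ray r / f radians off the axis. A picture is of the moment at which its call begins: read the wrist's pose just before it. There is no depth.
- finish_job(): hands the job in, once; it reports no verdict.
The state is a dict: "time": time; "q": joint angles; "joint_vel": joint speeds; "joint_torque": joint torques, N m; "tool_pos": TCP position; "tcp_rot": TCP orientation; "wrist_force": force on the tool from outside, world axes, zero at the start; "torque": the same for the moment, N m; "width": opening from 0.0 (shut) to 1.0 (fully open).
Only numpy, scipy, OpenCV 4.12 (cv2) and the standard library are available. Lean on these libraries where they do the work, as an engineer would, in place of code of your own. Each camera call takes 0.05 s, during which the arm holds its last target.

TASK

Take the cuvette cassette out of the reader dock on the lab bench: first press the hinged spring pedal at the front of the dock all the way down to its stop and keep it there for a moment, which draws back the keeper bar that locks the cassette, then pinch the cassette's two side catches together and lift it out. Finish while holding it: keep the catches pinched and the cassette still, upright and clear of everything, with its underside at least 12 cm above the bench. Do not knock over the bottles and the beaker round the dock.

Things in the scene. Friction and masses are not known exactly. Their poses are not given: they have to be found in the camera images.
- dock: Fixed reader dock: base plate 325 x 130 x 10 mm with grey blocks. Origin at bench level (z = 0) under the middle of the seated cassette; own -x points to the front (pedal, robot side), z up; turned up to 0.45 rad. Grey blocks beside the cassette end 32.5 mm above the bench; rear housing 60 mm high at x = 70 to 158 mm. The cassette stands on the plate in a low well, 1.5 mm play.
- pedal_pad (a point): Point to press: rubber pad on top of the steel pedal, 70 mm from its hinge (hinge along the dock's y, 72 mm in front of its origin, 22 mm above the bench). Paddle 50 mm wide, 98 mm long. At rest it slopes up to the front (0.45 rad), this point 56 mm above the bench and 133 mm in front of the dock's origin; at the stop it is nearly level, this point 22 mm high and 142 mm in front.
- pedal (a joint): Pedal angle in rad: 0 at rest (raised), 0.5 at the stop. A spring raises it again when let go; at the pad it needs about 3 N to start and 8 N to reach the stop.
- keeper (a joint): Steel keeper bar, how far drawn back, in m: 0 to 0.003 at the start (its tongue reaches 7 to 10 mm over the cassette's front shoulder and locks it down). The pedal at its stop pushes it to about 0.015, clear of the cassette; it stays back by friction when the pedal springs up. It lies on the dock's centre line between hinge and cassette; its upright end is 64 mm high above the bench.
- cassette_grip (a point): Middle of the cassette between the two catch pads, half-way up the pads: 46 mm above the cassette's underside, 56 mm above the bench when seated. Axes as the cassette, which when seated agree with the dock's: catches on +y and -y, z up.
- cassette: White plastic cuvette cassette, about 0.15 kg, 64 (x) x 36 (y) mm at the foot, 77 mm high, three capped cuvettes on a 21 mm wide spine. Origin: centre of its underside. Two ribbed catch pads on its +y and -y sides, 26 mm wide, 30 to 62 mm above the underside, 52 mm apart over their outer faces, 38 mm when fully pinched. A lug at each catch's foot hooks under a dock ledge until pinched.
- catch_left (a joint): Catch on the cassette's +y side, m: 0 sprung out, 0.007 fully pressed in; its lug is free of the ledge from about 0.005. Spring about 2 N at rest to 5 N fully in.
- catch_right (a joint): The same for the catch on the -y side.
- amber: Amber glass bottle with black cap, 52 mm across, 95 mm high, about 130 mm left (+y) of the dock's middle. Origin at the centre of its underside, z up.
- dropper: White plastic dropper bottle, 30 mm across, 85 mm high, about 120 mm right of the pedal. Origin at the centre of its underside.
- vial: Small amber vial, 28 mm across, 55 mm high, about 120 mm right (-y) of the dock's middle. Origin at the centre of its underside.
- beaker: Glass beaker, 62 mm across, 80 mm high, left of the dock's rear housing. Origin at the centre of its underside.
Things that resemble listed ones, but are neither listed nor needed, are in the scene too. What is shaped like the cassette but yellow is not meant.

How it is judged:
By the outcome, as a careful person would: the job done as asked, in the order asked, and still so for the second after the job is handed in, while the arm keeps its last pose, push and grip.
It also fails if it takes over 42 s, if anything falls off the work surface, if the arm or the gripper's body presses on something with over 40 N, if the wrist force passes 120 N, or if a joint passes its speed limit or range.

## Working session

There is one attempt and no reset: what is moved stays moved. The work goes in short steps, Python scripts to look and compute and a tool call to move; the robot and the scene stay as the last step left them, time stands still between calls to the robot, and variables do not carry over. Pictures are saved under pics/ and viewed, and the job is handed in when it is done.

Besides the shell and the picture viewer there is one more tool, called after "Call:" as name(argument=value, ...) on one line, values as JSON. servo_tool: Moves the arm, as the interface text tells. Its arguments: {"type":"object","properties":{"targets":{"type":"string"},"newtons":{"type":"number"}},"required":["targets"]}

```bash
mkdir -p pics; cat > h.py <<'E'
import numpy as np, cv2, pickle
from workcell import bot, read_camera, finish_job
from scipy.spatial.transform import Rotation as R
def snap(n,f):
    s=bot.read_state(); c=read_camera(n); c['state']=s
    cv2.imwrite(f'pics/{f}.png',c['image'][:,:,::-1]); pickle.dump(c,open(f'pics/{f}.pkl','wb')); return c
E
python3 - <<'E'
from h import *
np.set_printoptions(precision=4,suppress=True)
for n in ['scene','side','wrist']:
    c=snap(n,n+'0'); print({k:v for k,v in c.items() if k not in('image','state')})
print(bot.read_state())
E
```

```text
{'mtx': array([[500.9484,   0.    , 317.1903],
       [  0.    , 500.9484, 234.6584],
       [  0.    ,   0.    ,   1.    ]]), 'eye': array([ 1.1582, -0.0656,  0.5951]), 'orientation': array([0.6959, 0.5523, 1.2176])}
{'mtx': array([[582.6755,   0.    , 328.3239],
       [  0.    , 582.6755, 240.1191],
       [  0.    ,   0.    ,   1.    ]]), 'eye': array([ 0.076 , -0.5343,  0.5731]), 'orientation': array([ 0.9813, -0.3459, -0.6655])}
{'mtx': array([[371.6483,   0.    , 322.6628],
       [  0.    , 371.6483, 237.2743],
       [  0.    ,   0.    ,   1.    ]]), 'T_tool_cam': array([[ 0.0009,  0.9535,  0.3015,  0.0768],
       [ 1.    , -0.0009, -0.0002,  0.0009],
       [ 0.0001,  0.3015, -0.9535, -0.1417],
       [ 0.    ,  0.    ,  0.    ,  1.    ]])}
{'time': 0.15, 'q': array([-1.2029,  0.2646,  1.6051,  0.    ,  1.2737, -0.0369]), 'joint_vel': array([ 0.    , -0.0023, -0.0055, -0.0007, -0.0002, -0.0003]), 'joint_torque': array([  0.001 , -51.5903, -36.796 ,   0.    ,   0.008 ,  -0.    ]), 'tool_pos': array([ 0.2656, -0.6199,  0.2302]), 'tcp_rot': array([-3.0758, -0.6311,  0.0004]), 'wrist_force': array([ 0.1452, -0.226 ,  0.1167]), 'torque': array([-0.0575, -0.0083,  0.0146]), 'width': 1.001840956802465}
```

View pics/scene0.png

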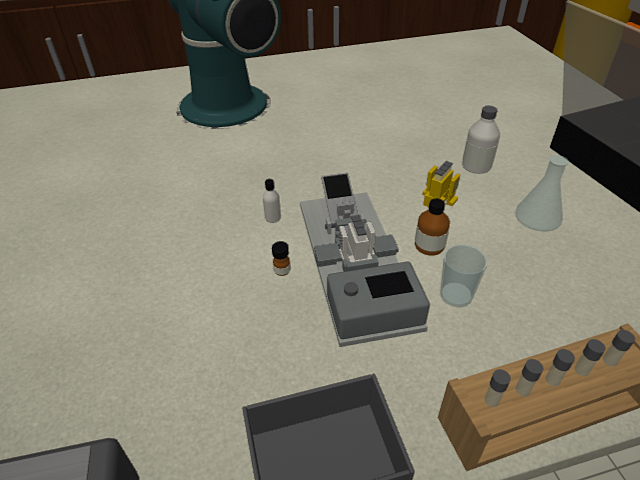

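View pics/side0.png

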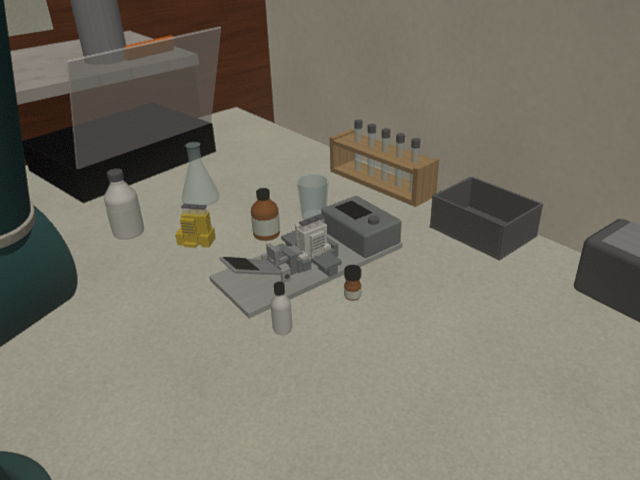

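View pics/wrist0.png

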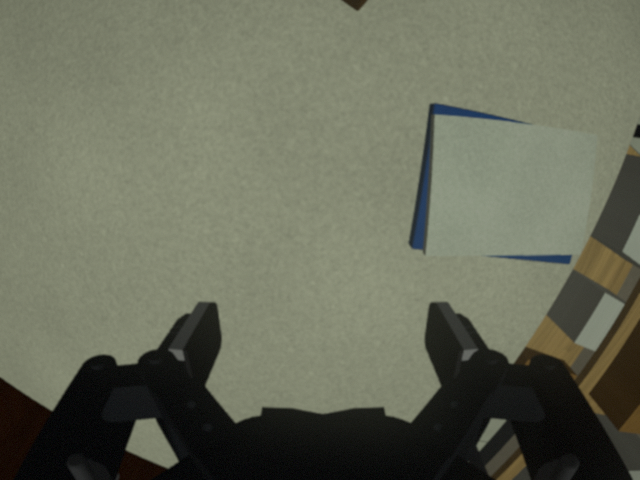

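The scene view shows the dock centred near (365,260), with the pedal at (338,187), the cassette at (357,240), and the yellow decoy at (441,187). In the side view the pedal is at (250,266) and the cassette at (312,240). I'll crop both to get accurate corners.

```bash
python3 - <<'E'
import cv2
a=cv2.imread('pics/scene0.png')[160:350,280:440]; cv2.imwrite('pics/sc.png',cv2.resize(a,None,fx=3.15,fy=3.15,interpolation=cv2.INTER_CUBIC)[:600])
a=cv2.imread('pics/side0.png')[180:320,200:410]; cv2.imwrite('pics/sd.png',cv2.resize(a,None,fx=3.8,fy=3.8,interpolation=cv2.INTER_CUBIC))
E
```

```text
(no output)
```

View pics/sc.png

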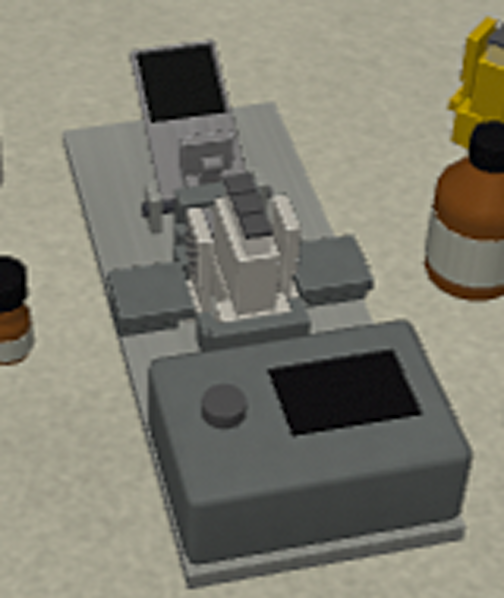

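View pics/sd.png

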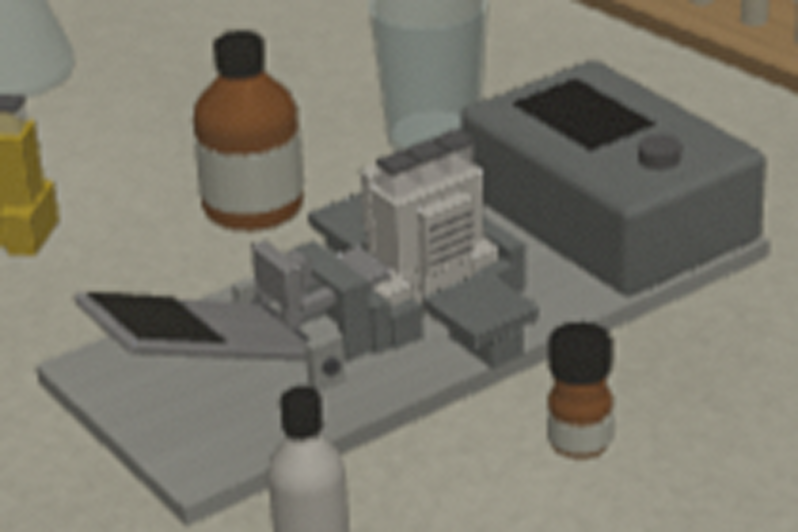

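```bash
cat >> h.py <<'E'
def proj(c,P):
    Rc=R.from_rotvec(c['orientation']).as_matrix(); p=(np.atleast_2d(P)-c['eye'])@Rc; p=p*[1,-1,-1]
    return (p[:,:2]/p[:,2:])*c['mtx'][0,0]+c['mtx'][:2,2]
def tocam(c,P):
    s=c['state']; T=np.eye(4); T[:3,:3]=R.from_rotvec(s['tcp_rot']).as_matrix(); T[:3,3]=s['tool_pos']
    T=T@c['T_tool_cam']; return (np.atleast_2d(P)-T[:3,3])@T[:3,:3]
def projw(c,P):
    p=tocam(c,P)*[1,-1,-1]; r=np.hypot(p[:,0],p[:,1]); th=np.arctan2(r,p[:,2])
    return p[:,:2]/r[:,None]*th[:,None]*c['mtx'][0,0]+c['mtx'][:2,2]
def world(d,P):
    P=np.atleast_2d(P)/1000.; c,s=np.cos(d[2]),np.sin(d[2])
    return np.c_[d[0]+c*P[:,0]-s*P[:,1], d[1]+s*P[:,0]+c*P[:,1], P[:,2]]
E
python3 - <<'E'
from h import *
from scipy.optimize import least_squares
np.set_printoptions(precision=4,suppress=True)
sc=pickle.load(open('pics/scene0.pkl','rb')); sd=pickle.load(open('pics/side0.pkl','rb'))
S=lambda u,v:(280+u/3.15,160+v/3.15); D=lambda u,v:(200+u/3.8,180+v/3.8)
# name: dock pt (x rel, y, z), plate offset flag
obs=[(sc,(-162.5,-65,10),1,S(65,133)),(sc,(-162.5,65,10),1,S(275,103)),(sc,(162.5,-65,10),1,S(190,572)),(sc,(162.5,65,10),1,S(463,527)),
(sd,(-162.5,65,10),1,D(40,373)),(sd,(-162.5,-65,10),1,D(188,512)),(sd,(162.5,-65,10),1,D(768,240)),
(sc,(-158.4,-25,68),0,S(133,50)),(sc,(-158.4,25,68),0,S(212,43)),(sd,(-158.4,25,68),0,D(80,293)),(sd,(-158.4,-25,68),0,D(135,350))]
def res(p):
    r=[]
    for c,P,f,uv in obs:
        P=np.array(P,float); P[0]+=f*p[3]*1000
        r+=list((proj(c,world(p[:3],P))[0]-uv))
    return r
f=least_squares(res,[.5,0,.2,0],loss='soft_l1'); print(f.x); print(np.array(f.fun).reshape(-1,2))
d=f.x[:3]; print('grip',world(d,[0,0,56]),'pad',world(d,[-133,0,56]),world(d,[-142,0,22]))
for c,P,uv in [(sd,(-70,0,64),0)]: pass
for n,P in dict(keep=(-50,0,64),castop=(0,0,87),blkR=(0,-40,32.5)).items(): print(n,proj(sc,world(d,P)),proj(sd,world(d,P)))
E
```

```text
[ 0.6083  0.1396 -0.065  -0.0029]
[[-1.5563 -1.0605]
 [-1.0428 -0.922 ]
 [-0.9067  1.2985]
 [ 0.6451 -0.3846]
 [-0.8509 -2.8692]
 [-0.2587 -1.8226]
 [ 0.8687 -1.0706]
 [-1.8078 -0.7241]
 [ 0.2095 -2.1133]
 [-0.4073 -1.9899]
 [ 0.7353 -3.2944]]
grip [[0.6083 0.1396 0.056 ]] pad [[0.4756 0.1483 0.056 ]] [[0.4666 0.1489 0.022 ]]
keep [[348.7506 212.8198]] [[285.8134 240.9037]]
castop [[357.0908 221.6928]] [[309.5457 219.4466]]
blkR [[331.7059 250.8794]] [[324.6488 256.4206]]
```

```bash
cat >> h.py <<'E'
def plan(pos,yaw,n=None,vmax=35.,wmax=.11,show=True):
    """rows from the measured pose to pos(m), tool down with tool x at world yaw; full turn+shift interpolated"""
    s=bot.read_state(); p=np.array(s['tool_pos']); r=R.from_rotvec(s['tcp_rot']); g=R.from_euler('z',yaw)*R.from_euler('x',np.pi)
    w=(r.inv()*g).as_rotvec(); L=np.linalg.norm(np.array(pos)-p)*1000
    n=n or int(max(np.ceil(L/vmax),np.ceil(np.linalg.norm(w)/wmax),1))
    print('rows',n,'dist',L.round(1),'rot',w.round(3),'t',round(s['time'],2),'F',np.round(s['wrist_force'],1))
    for i in range(n):
        d=(r*R.from_rotvec(w*i/n)).inv().apply((np.array(pos)-p)/n*1000)
        print((w/n).round(3),d.round(1))
E
python3 -c "
from h import *
plan([.5,.14,.25],-.065)"
```

```text
rows 23 dist 795.5 rot [-0.002  0.     0.47 ] t 0.15 F [ 0.1 -0.2  0.1]
[-0.    0.    0.02] [ 22.4 -26.4  -0.8]
[-0.    0.    0.02] [ 21.8 -26.8  -0.8]
[-0.    0.    0.02] [ 21.3 -27.3  -0.8]
[-0.    0.    0.02] [ 20.7 -27.7  -0.8]
[-0.    0.    0.02] [ 20.2 -28.1  -0.8]
[-0.    0.    0.02] [ 19.6 -28.5  -0.8]
[-0.    0.    0.02] [ 19.  -28.9  -0.8]
[-0.    0.    0.02] [ 18.4 -29.3  -0.8]
[-0.    0.    0.02] [ 17.8 -29.6  -0.8]
[-0.    0.    0.02] [ 17.2 -30.   -0.8]
[-0.    0.    0.02] [ 16.6 -30.3  -0.8]
[-0.    0.    0.02] [ 15.9 -30.7  -0.8]
[-0.    0.    0.02] [ 15.3 -31.   -0.8]
[-0.    0.    0.02] [ 14.7 -31.3  -0.8]
[-0.    0.    0.02] [ 14.  -31.6  -0.8]
[-0.    0.    0.02] [ 13.4 -31.9  -0.8]
[-0.    0.    0.02] [ 12.7 -32.1  -0.8]
[-0.    0.    0.02] [ 12.1 -32.4  -0.8]
[-0.    0.    0.02] [ 11.4 -32.6  -0.8]
[-0.    0.    0.02] [ 10.7 -32.9  -0.9]
[-0.    0.    0.02] [ 10.1 -33.1  -0.9]
[-0.    0.    0.02] [  9.4 -33.3  -0.9]
[-0.    0.    0.02] [  8.7 -33.5  -0.9]
```

Call:
servo_tool(targets="0 0 0.02 22 -26 -1 85; 0 0 0.02 22 -27 -1 85; 0 0 0.02 21 -27 -1 85; 0 0 0.02 21 -28 -1 85; 0 0 0.02 20 -28 -1 85; 0 0 0.02 20 -28 -1 85; 0 0 0.02 19 -29 -1 85; 0 0 0.02 18 -29 -1 85")

```text
time: 0.82
tool_pos: [0.3464, -0.3512, 0.2327]
tcp_rot: [-3.115, -0.355, 0.006]
wrist_force: [0.6, -0.3, -0.1]
width: 0.998
```

Call:
servo_tool(targets="0 0 0.02 18 -30 -1 85; 0 0 0.02 17 -30 -1 85; 0 0 0.02 16 -30 -1 85; 0 0 0.02 16 -31 -1 85; 0 0 0.02 15 -31 -1 85; 0 0 0.02 15 -31 -1 85; 0 0 0.02 14 -32 -1 85; 0 0 0.02 13 -32 -1 85")

```text
time: 1.48
tool_pos: [0.431, -0.0738, 0.2409]
tcp_rot: [-3.134, -0.087, 0.006]
wrist_force: [0.9, -0.6, 0.5]
width: 0.992
```

```bash
python3 -c "
from h import *
plan([.5,.14,.25],-.065)"
```

```text
rows 7 dist 224.8 rot [-0.006  0.004  0.12 ] t 1.48 F [ 0.9 -0.6  0.5]
[-0.001  0.001  0.017] [ 11.5 -30.   -1.1]
[-0.001  0.001  0.017] [ 11.  -30.1  -1.2]
[-0.001  0.001  0.017] [ 10.5 -30.3  -1.2]
[-0.001  0.001  0.017] [ 10.  -30.5  -1.2]
[-0.001  0.001  0.017] [  9.5 -30.7  -1.2]
[-0.001  0.001  0.017] [  8.9 -30.8  -1.2]
[-0.001  0.001  0.017] [  8.4 -31.   -1.3]
```

Call:
servo_tool(targets="0 0 0.017 11 -30 -1 85; 0 0 0.017 11 -30 -1 85; 0 0 0.017 10 -30 -1 85; 0 0 0.017 10 -30 -1 85; 0 0 0.017 9 -30 -1 85; 0 0 0.017 9 -30 -1 85; 0 0 0.01 5 -15 -1 85; 0 0 0 0 0 0 85")

```text
time: 2.15
tool_pos: [0.495, 0.1388, 0.2484]
tcp_rot: [-3.132, 0.087, 0.006]
wrist_force: [0.9, -0.3, 0.3]
width: 0.998
```

```bash
python3 - <<'E'
from h import *
c=snap('wrist','w1'); print(c['state']['tool_pos'],c['state']['tcp_rot'],c['state']['joint_vel'].round(3))
d=[.6083,.1396,-.065]
im=cv2.imread('pics/w1.png')
for P in [(-133,0,56),(0,0,87),(-158,25,68),(-158,-25,68),(-165,65,10),(-165,-65,10)]:
    u=projw(c,world(d,P))[0]; print(P,u.round(0)); cv2.circle(im,tuple(int(v) for v in u),3,(0,0,255),-1)
cv2.imwrite('pics/w1o.png',im)
E
```

```text
[0.49500441 0.13878296 0.24835885] [-3.13222027  0.08737815  0.00574241] [ 0.015  0.001  0.014 -0.016  0.012 -0.014]
(-133, 0, 56) [314. 228.]
(0, 0, 87) [314.  79.]
(-158, 25, 68) [287. 257.]
(-158, -25, 68) [341. 258.]
(-165, 65, 10) [256. 243.]
(-165, -65, 10) [375. 245.]
```

View pics/w1o.png

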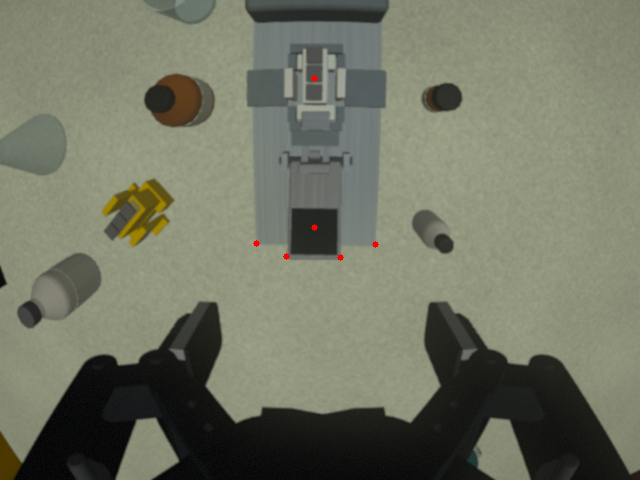

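The wrist view agrees with the projected dock to 1–2 px: the pad at (314,228) and the cassette top at (314,79). Next I'll close the fingers and go above the pad.

```bash
python3 -c "
from h import *
d=[.6083,.1396,-.065]
plan(world(d,[-137,0,75])[0],-.065)"
```

```text
rows 5 dist 174.9 rot [-0.007  0.005  0.009] t 2.2 F [ 0.6  0.3 -0.2]
[-0.001  0.001  0.002] [-4.5 -1.7 34.6]
[-0.001  0.001  0.002] [-4.5 -1.7 34.6]
[-0.001  0.001  0.002] [-4.6 -1.7 34.6]
[-0.001  0.001  0.002] [-4.6 -1.8 34.6]
[-0.001  0.001  0.002] [-4.7 -1.8 34.6]
```

Call:
servo_tool(targets="-0.001 0.001 0.002 -4.5 -1.7 15 0; -0.001 0.001 0.002 -4.5 -1.7 25 0; -0.001 0.001 0.002 -4.5 -1.7 30 0; -0.001 0.001 0.002 -4.5 -1.7 30 0; -0.001 0.001 0.002 -4.5 -1.7 30 0; 0 0 0 0 0 20 0; 0 0 0 0 0 10 0; 0 0 0 0 0 0 0", newtons=60)

```text
time: 2.87
tool_pos: [0.4705, 0.1402, 0.0839]
tcp_rot: [3.138, -0.106, 0.006]
wrist_force: [0.2, -0.5, -0.8]
width: -0.004
```

```bash
python3 -c "
from h import *
d=[.6083,.1396,-.065]
plan(world(d,[-137,0,60])[0],-.065)
c=snap('wrist','w2')"
```

```text
rows 1 dist 25.3 rot [ 0.002 -0.004 -0.003] t 2.87 F [ 0.2 -0.5 -0.8]
[ 0.002 -0.004 -0.003] [ 0.4 -8.4 23.9]
```

View pics/w2.png

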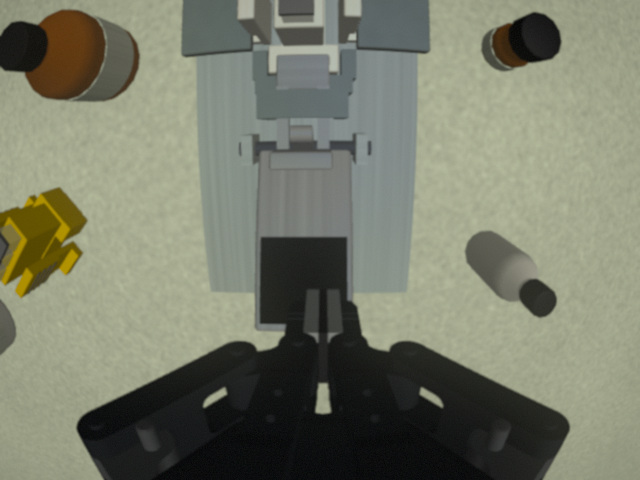

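The fingers are shut near (323,300) and the pad spans columns 260–348, so I need to shift about 8 mm left. Then I'll press down.

Call:
servo_tool(targets="0.002 -0.004 -0.003 0 -8.5 5 0; 0 0 0 0 0 10 0; 0 0 0 0 0 8 0; 0 0 0 0 0 8 0")

```text
time: 3.25
tool_pos: [0.4784, 0.15, 0.0586]
tcp_rot: [-3.136, 0.103, -0.021]
wrist_force: [-0.6, 0.1, -0.0]
width: -0.0
```

Call:
servo_tool(targets="0 0 0 0 0 8 0; 0 0 0 0 0 8 0; 0 0 0 -1 0 8 0")

```text
time: 3.5
tool_pos: [0.4796, 0.151, 0.0347]
tcp_rot: [-3.135, 0.103, -0.026]
wrist_force: [-3.4, -0.7, 8.0]
width: 0.002
```

```bash
python3 -c "
from h import *
d=[.6083,.1396,-.065]
plan(world(d,[-138,0,21])[0],-.065)"
```

```text
rows 1 dist 16.6 rot [-0.006 -0.016 -0.   ] t 3.5 F [-3.4 -0.7  8. ]
[-0.006 -0.016 -0.   ] [-9.1  3.1 13.5]
```

Call:
servo_tool(targets="-0.003 -0.008 0 -4 1 6 0; -0.003 -0.008 0 -4 1 6 0; 0 0 0 -2 1 6 0")

```text
time: 3.75
tool_pos: [0.478, 0.151, 0.0205]
tcp_rot: [-3.136, 0.102, -0.022]
wrist_force: [-22.4, -1.9, 65.9]
width: 0.001
```

Call:
servo_tool(targets="0 0 0 -1 0 5 0; 0 0 0 -1 0 5 0")

```text
time: 3.92
tool_pos: [0.4779, 0.1512, 0.0209]
tcp_rot: [-3.139, 0.1, -0.018]
wrist_force: [-19.7, -9.0, 50.6]
width: 0.004
```

Call:
servo_tool(targets="0 0 0 0 0 2 0; 0 0 0 0 0 2 0")

```text
time: 4.08
tool_pos: [0.478, 0.151, 0.0222]
tcp_rot: [-3.14, 0.099, -0.015]
wrist_force: [-5.0, -1.1, 10.9]
width: 0.0
```

```bash
python3 - <<'E'
from h import *
c=snap('wrist','w3'); print(c['state']['tool_pos'],c['state']['wrist_force'])
c=snap('side','s3'); cv2.imwrite('pics/s3c.png',cv2.resize(c['image'][180:320,200:410,::-1],None,fx=3.8,fy=3.8))
E
```

```text
[0.47795877 0.1509909  0.0221621 ] [-5.02297572 -1.12312714 10.94685021]
```

View pics/w3.png

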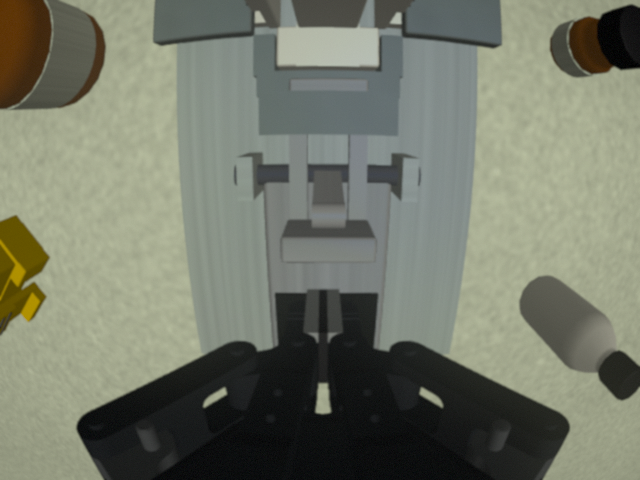

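View pics/s3c.png

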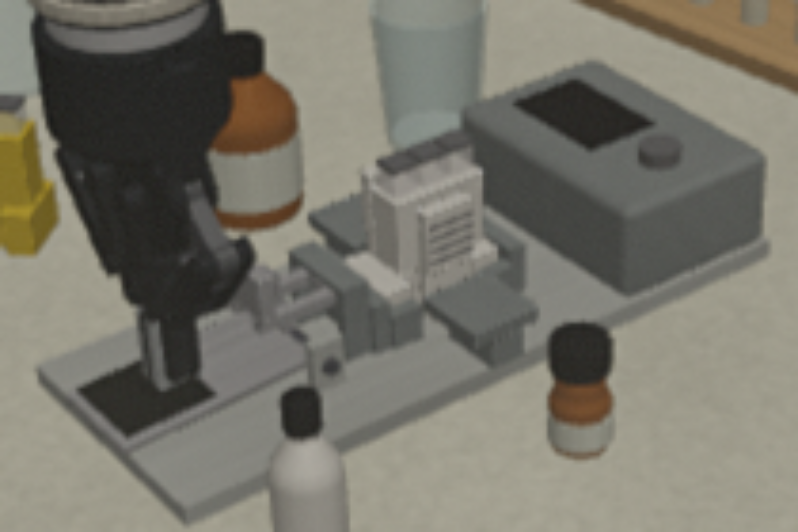

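The pedal lies level and the keeper is drawn back: its front end now stands at (328,240), and the white shoulder at (328,45) is uncovered. I'll hold the pedal at the stop a moment longer.

Call:
servo_tool(targets="0 0 0 0 0 3 0; 0 0 0 0 0 3.5 0; 0 0 0 0 0 3.5 0; 0 0 0 0 0 3.5 0; 0 0 0 0 0 3.5 0; 0 0 0 0 0 3.5 0; 0 0 0 0 0 3.5 0; 0 0 0 0 0 3.5 0")

```text
time: 4.85
tool_pos: [0.4781, 0.1511, 0.0215]
tcp_rot: [3.135, -0.096, -0.005]
wrist_force: [-13.9, -4.4, 34.5]
width: 0.004
```

Call:
servo_tool(targets="0 0 0 0 0 3.5 0; 0 0 0 0 0 3.5 0; 0 0 0 0 0 3.5 0; 0 0 0 0 0 3 0")

```text
time: 5.18
tool_pos: [0.4781, 0.1511, 0.0217]
tcp_rot: [3.133, -0.094, -0.014]
wrist_force: [-11.4, -3.0, 28.5]
width: -0.0
```

Call:
servo_tool(targets="0 0 0 0 0 -6 0; 0 0 0 0 0 -10 0; 0 0 0 0 0 -15 0; 0 0 0 -3 0 -25 0; 0 0 0 -3 0 -30 0; 0 0 0 0 0 -30 0; 0 0 0 0 0 -30 45; 0 0 0 0 0 -15 85")

```text
time: 5.85
tool_pos: [0.4724, 0.1521, 0.1854]
tcp_rot: [3.131, -0.092, -0.018]
wrist_force: [0.9, 0.7, 0.6]
width: 0.269
```

```bash
python3 - <<'E'
from h import *
d=[.6083,.1396,-.065]
plan(world(d,[-30,0,200])[0],-.065)
E
```

```text
rows 4 dist 107.5 rot [0.01  0.011 0.006] t 5.85 F [0.9 0.7 0.6]
[0.002 0.003 0.001] [26.6  1.1 -3.9]
[0.002 0.003 0.001] [26.6  1.1 -3.9]
[0.002 0.003 0.001] [26.6  1.  -3.8]
[0.002 0.003 0.001] [26.6  1.  -3.7]
```

Call:
servo_tool(targets="0.003 0.003 0.001 26 1 -8 85; 0.003 0.003 0.001 26 1 -4 85; 0.003 0.003 0.001 26 1 -4 85; 0.001 0.002 0.001 20 1 -2 85; 0 0 0 5 0 0 85; 0 0 0 0 0 0 85")

```text
time: 6.35
tool_pos: [0.581, 0.1432, 0.2075]
tcp_rot: [-3.137, 0.096, -0.013]
wrist_force: [-0.2, -0.1, 0.2]
width: 0.992
```

```bash
python3 - <<'E'
from h import *
c=snap('wrist','w4'); print(c['state']['tool_pos'],c['state']['tcp_rot'],c['state']['width'])
d=[.6083,.1396,-.065]
im=cv2.imread('pics/w4.png')
# pad outer top edges z=72, foot, plate front etc
for P in [(-13,26,72),(13,26,72),(-13,-26,72),(13,-26,72),(0,0,87),(-142,25,25),(-142,-25,25),(70,0,60)]:
    u=projw(c,world(d,P))[0]; print(P,u.round(0)); cv2.circle(im,tuple(int(v) for v in u),2,(0,0,255),-1)
cv2.imwrite('pics/w4o.png',im)
cv2.imwrite('pics/w4c.png',cv2.resize(im[0:280,140:500],None,fx=2.1,fy=2.1,interpolation=cv2.INTER_CUBIC))
plan(world(d,[0,0,120])[0],-.065)
E
```

```text
[0.5810153  0.143165   0.20754931] [-3.13652679  0.09609478 -0.01348958] 0.9915127315496707
(-13, 26, 72) [291. 208.]
(13, 26, 72) [290. 174.]
(-13, -26, 72) [358. 208.]
(13, -26, 72) [359. 174.]
(0, 0, 87) [325. 195.]
(-142, 25, 25) [299. 323.]
(-142, -25, 25) [348. 324.]
(70, 0, 60) [325.  99.]
rows 3 dist 91.7 rot [-0.004 -0.008  0.004] t 6.4 F [ 1.4 -0.3  0.6]
[-0.001 -0.003  0.001] [ 9.2  0.7 29.2]
[-0.001 -0.003  0.001] [ 9.2  0.7 29.1]
[-0.001 -0.003  0.001] [ 9.3  0.6 29.1]
```

View pics/w4c.png

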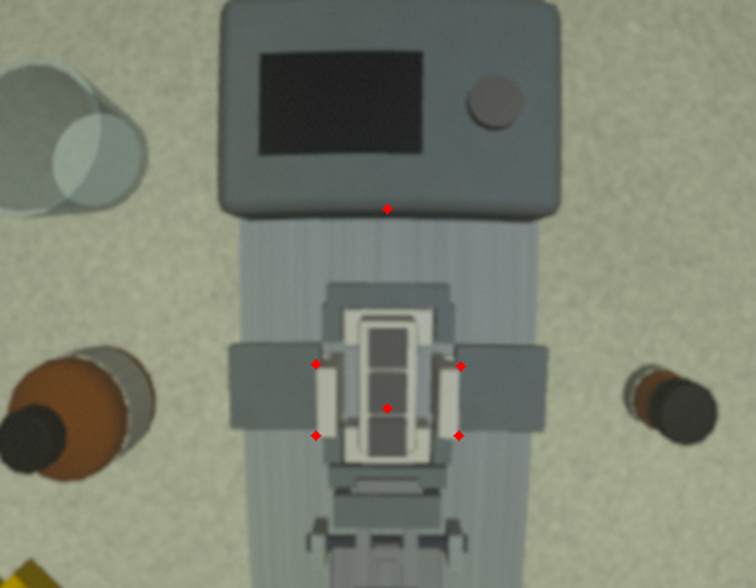

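The projected catch-pad corners lie on the seen ones (crop 316–460, 365–436), and the keeper tongue is clear of the front shoulder near (388,445). I'll descend straight over the cassette with the fingers open.

Call:
servo_tool(targets="-0.001 -0.003 0.001 9 0.7 25 85; -0.001 -0.003 0.001 9 0.7 29 85; -0.001 -0.003 0.001 9 0.7 22 85; 0 0 0 0 0 10 85; 0 0 0 0 0 0 85")

```text
time: 6.82
tool_pos: [0.6027, 0.1409, 0.118]
tcp_rot: [-3.139, 0.098, 0.008]
wrist_force: [0.2, -0.6, -0.0]
width: 0.992
```

```bash
python3 - <<'E'
from h import *
d=[.6083,.1396,-.065]
plan(world(d,[0,0,37])[0],-.065,n=4)
c=snap('wrist','w5')
E
```

```text
rows 4 dist 81.2 rot [-0.001  0.005  0.002] t 6.82 F [ 0.2 -0.6 -0. ]
[-0.     0.001  0.001] [ 1.5  0.2 20.2]
[-0.     0.001  0.001] [ 1.5  0.2 20.2]
[-0.     0.001  0.001] [ 1.5  0.2 20.2]
[-0.     0.001  0.001] [ 1.4  0.2 20.2]
```

View pics/w5.png

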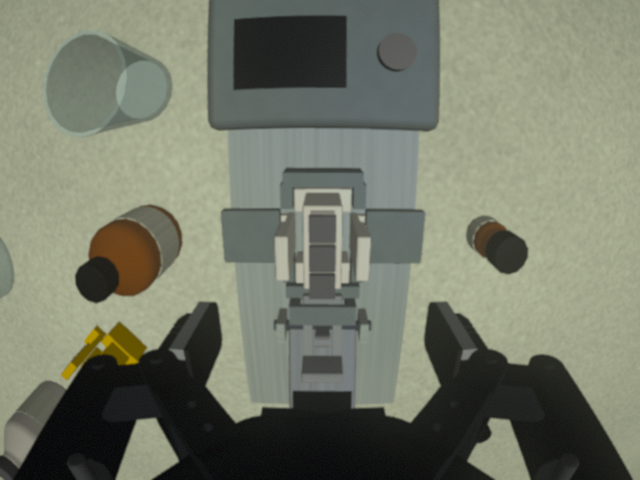

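The jaws at columns 205–440 straddle the cassette at 322 evenly. Descending to grasp height.

Call:
servo_tool(targets="0 0.001 0.001 1.5 0.2 20 85; 0 0.001 0.001 1.5 0.2 20 85; 0 0.001 0.001 1.5 0.2 20 85; 0 0 0 1.5 0.2 16 85; 0 0 0 0 0 4 85; 0 0 0 0 0 0 85")

```text
time: 7.37
tool_pos: [0.6096, 0.1426, 0.0462]
tcp_rot: [-3.136, 0.099, -0.014]
wrist_force: [0.0, 0.6, 0.1]
width: 0.995
```

```bash
python3 - <<'E'
from h import *
d=[.6083,.1396,-.065]
plan(world(d,[0,0,36])[0],-.065,n=1)
c=snap('wrist','w6')
c=snap('side','s6'); cv2.imwrite('pics/s6c.png',cv2.resize(c['image'][180:320,200:410,::-1],None,fx=3.8,fy=3.8))
E
```

```text
rows 1 dist 10.7 rot [-0.004 -0.009  0.002] t 7.37 F [0.  0.6 0.1]
[-0.004 -0.009  0.002] [-1.2  3.1 10.2]
```

View pics/w6.png

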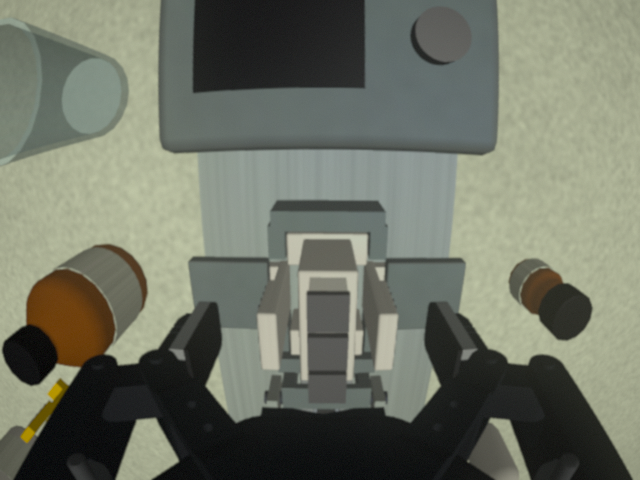

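View pics/s6c.png

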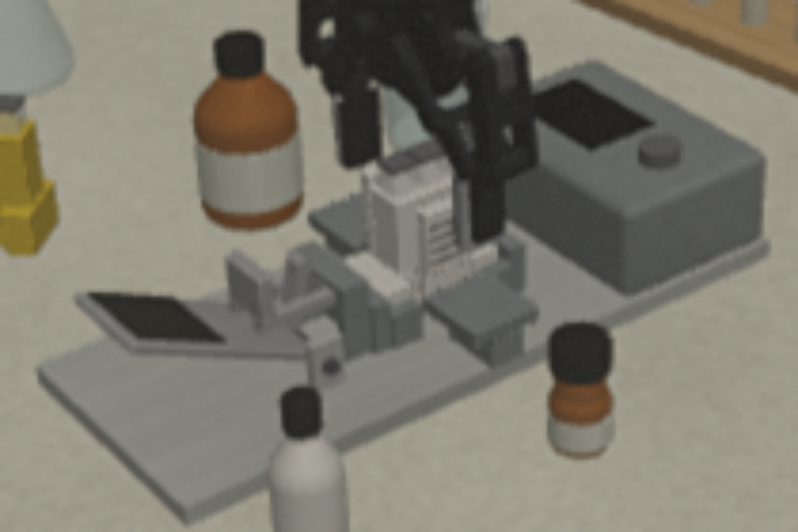

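The pedal has sprung up and the keeper has stayed back. The cassette's mid column is 328 against the jaws' 323, so I need a small +y correction, then 10 mm down.

Call:
servo_tool(targets="-0.004 -0.009 0.002 -1 3 8 85; 0 0 0 0 0 2 85; 0 0 0 0 0 0 85")

```text
time: 7.72
tool_pos: [0.612, 0.1403, 0.0413]
tcp_rot: [-3.138, 0.102, -0.012]
wrist_force: [1.2, -0.6, -0.1]
width: 0.996
```

```bash
python3 - <<'E'
from h import *
d=[.6083,.1396,-.065]
plan(world(d,[0,0,36])[0],-.065,n=1)
E
```

```text
rows 1 dist 6.5 rot [-0.002 -0.008 -0.   ] t 7.72 F [ 1.2 -0.6 -0.1]
[-0.002 -0.008 -0.   ] [-3.7  0.9  5.3]
```

Call:
servo_tool(targets="-0.002 -0.008 0 -5 1 6 85; 0 0 0 -1 0 2 85; 0 0 0 0 0 0 85")

```text
time: 7.97
tool_pos: [0.6066, 0.1397, 0.034]
tcp_rot: [-3.139, 0.103, -0.002]
wrist_force: [0.1, 0.7, 0.3]
width: 0.995
```

```bash
python3 - <<'E'
from h import *
d=[.6083,.1396,-.065]
plan(world(d,[0,0,36])[0],-.065,n=1)
E
```

```text
rows 1 dist 2.6 rot [-0.001 -0.001 -0.001] t 7.97 F [0.1 0.7 0.3]
[-0.001 -0.001 -0.001] [ 1.7  0.  -2. ]
```

Call:
servo_tool(targets="0 0 0 1.5 0 -3 60; 0 0 0 0 0 -1 50; 0 0 0 0 0 0 50", newtons=40)

```text
time: 8.22
tool_pos: [0.6077, 0.1397, 0.0379]
tcp_rot: [-3.139, 0.103, -0.0]
wrist_force: [0.1, 2.7, 1.8]
width: 0.601
```

Call:
servo_tool(targets="0 0 0 0 0 0 30; 0 0 0 0 0 0 30; 0 0 0 0 0 0 30; 0 0 0 0 0 0 30; 0 0 0 0 0 0 30; 0 0 0 0 0 0 30", newtons=40)

```text
time: 8.72
tool_pos: [0.6089, 0.1399, 0.04]
tcp_rot: [-3.139, 0.103, -0.004]
wrist_force: [-0.9, 0.6, 2.4]
width: 0.404
```

```bash
python3 - <<'E'
from h import *
s=bot.read_state(); print(s['width']*85.4)
d=[.6083,.1396,-.065]
plan(world(d,[0,0,36])[0],-.065,n=1)
c=snap('wrist','w7')
c=snap('side','s7'); cv2.imwrite('pics/s7c.png',cv2.resize(c['image'][180:320,200:410,::-1],None,fx=3.8,fy=3.8))
E
```

```text
34.54036702597589
rows 1 dist 4.1 rot [-0.001 -0.002 -0.001] t 8.72 F [-0.9  0.6  2.4]
[-0.001 -0.002 -0.001] [-0.6  0.4  4. ]
```

View pics/w7.png

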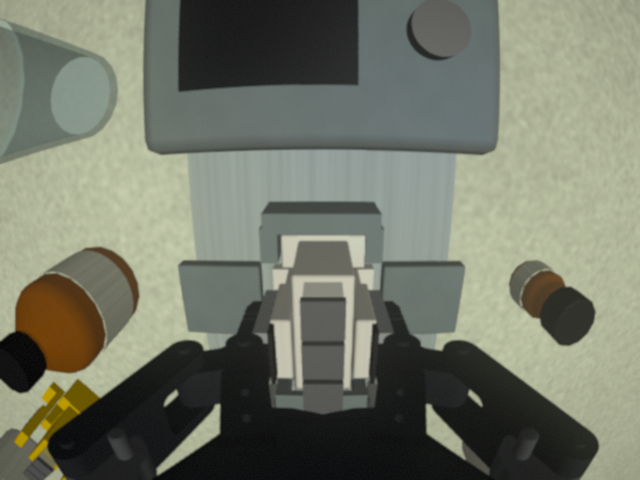

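View pics/s7c.png

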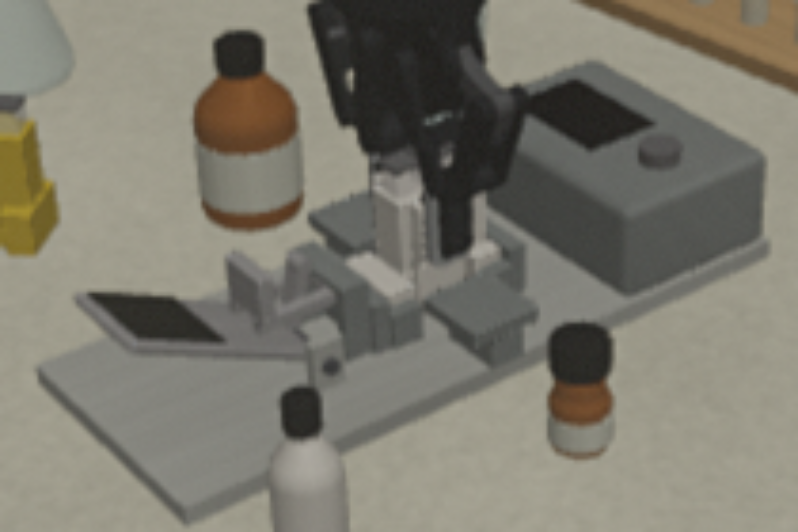

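Opening is down to about 35 mm and both fingertips sit on the catch pads, so the catches are fully pinched. I'll lift slowly and watch the wrist force.

Call:
servo_tool(targets="0 0 0 0 0 -4 30; 0 0 0 0 0 -5 30; 0 0 0 0 0 -6 30", newtons=45)

```text
time: 9.07
tool_pos: [0.6068, 0.1395, 0.0534]
tcp_rot: [3.14, -0.103, -0.004]
wrist_force: [-0.1, -0.8, -2.1]
width: 0.391
```

```bash
python3 - <<'E'
from h import *
c=snap('wrist','w8'); print(c['state']['tool_pos'],c['state']['wrist_force'])
c=snap('side','s8'); cv2.imwrite('pics/s8c.png',cv2.resize(c['image'][180:320,200:410,::-1],None,fx=3.8,fy=3.8))
E
```

```text
[0.60676164 0.13946394 0.05339329] [-0.11251818 -0.81228775 -2.08471295]
```

View pics/s8c.png

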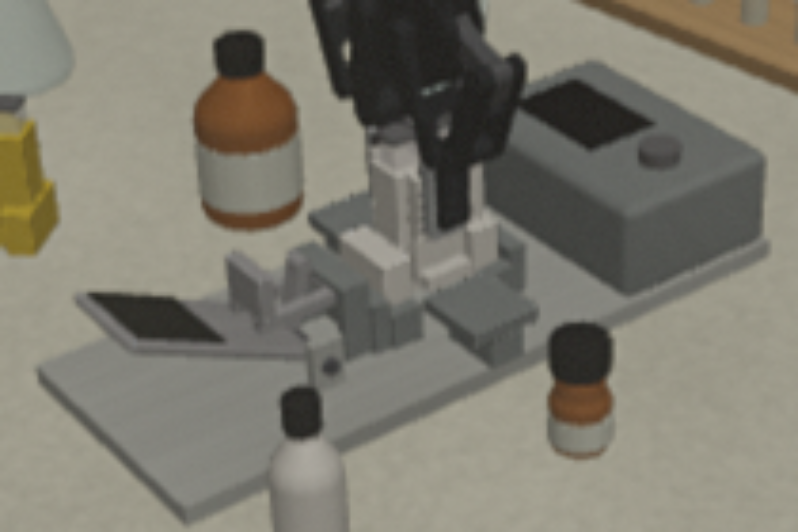

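The cassette is rising with the gripper and only its weight shows (about 2 N). I'll lift to about 0.2 m.

Call:
servo_tool(targets="0 0 0 0 0 -10 30; 0 0 0 0 0 -14 30; 0 0 0 0 0 -18 30; 0 0 0 0 0 -20 30; 0 0 0 0 0 -20 30; 0 0 0 0 0 -20 30; 0 0 0 0 0 -20 30; 0 0 0 0 0 -20 30")

```text
time: 9.83
tool_pos: [0.6032, 0.1386, 0.2003]
tcp_rot: [3.138, -0.103, -0.017]
wrist_force: [0.7, 0.9, -1.7]
width: 0.394
```

Call:
servo_tool(targets="0 0 0 0 0 -12 30; 0 0 0 0 0 -6 30; 0 0 0 0 0 -2 30; 0 0 0 0 0 0 30; 0 0 0 0 0 0 30; 0 0 0 0 0 0 30; 0 0 0 0 0 0 30; 0 0 0 0 0 0 30")

```text
time: 10.5
tool_pos: [0.604, 0.1388, 0.2248]
tcp_rot: [3.139, -0.103, -0.01]
wrist_force: [0.7, 0.5, -2.0]
width: 0.392
```

```bash
python3 - <<'E'
from h import *
d=[.6083,.1396,-.065]
plan(world(d,[0,0,210])[0],-.065,n=1)
c=snap('wrist','w9'); s=c['state'];print(s['tool_pos'],s['wrist_force'],s['joint_vel'].round(3),s['width'])
c=snap('side','s9'); cv2.imwrite('pics/s9c.png',cv2.resize(c['image'][100:320,180:440,::-1],None,fx=2.7,fy=2.7))
c=snap('scene','c9')
E
```

```text
rows 1 dist 15.5 rot [ 0.001  0.007 -0.   ] t 10.5 F [ 0.7  0.5 -2. ]
[ 0.001  0.007 -0.   ] [ 4.4 -1.1 14.8]
[0.60397935 0.13878028 0.22481987] [ 0.73561355  0.54015793 -1.96318792] [-0.001  0.013  0.014 -0.001 -0.003 -0.001] 0.3915948190099272
```

View pics/s9c.png

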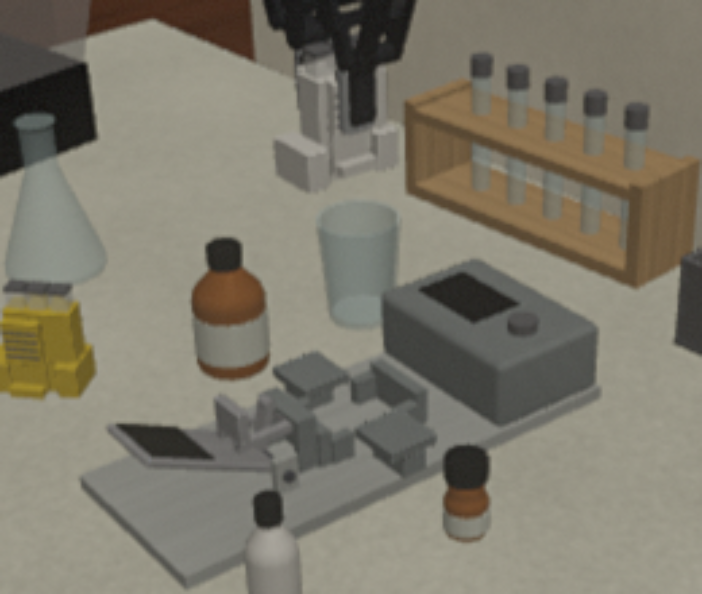

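View pics/c9.png

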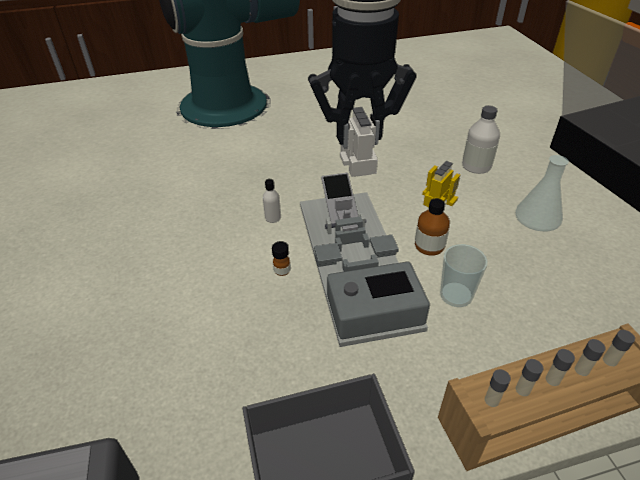

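View pics/w9.png

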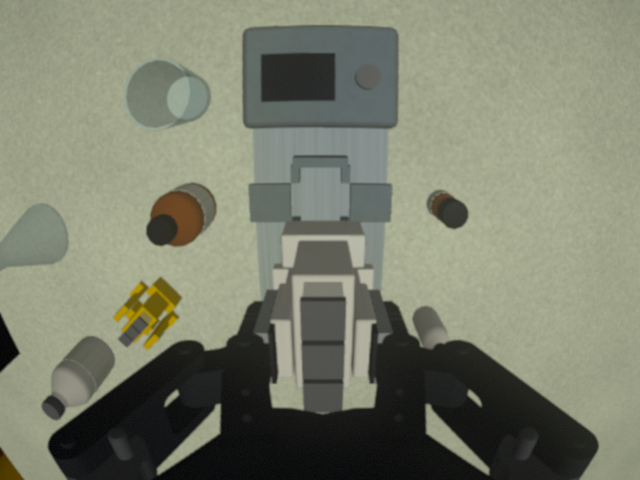

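The side view shows the cassette upright in the jaws at (330,120), far above the empty dock, and all the bottles are standing. I'll let it settle and then hand in.

Call:
servo_tool(targets="0 0 0 0 0 0 30; 0 0 0 0 0 0 30; 0 0 0 0 0 0 30")

```text
time: 10.9
tool_pos: [0.6041, 0.1388, 0.2245]
tcp_rot: [3.139, -0.103, -0.011]
wrist_force: [-0.5, -0.0, -2.4]
width: 0.394
```

```bash
python3 - <<'E'
from h import *
c=snap('wrist','w10'); c=snap('wrist','w11'); s=bot.read_state(); print(s['time'],s['tool_pos'],s['wrist_force'],s['joint_vel'].round(4),s['width'])
print(finish_job())
E
```

```text
11.0 [0.60405575 0.13879197 0.22460517] [ 0.19447788  0.74005378 -2.15832792] [-0.0008 -0.0002 -0.0029  0.0008 -0.0009 -0.0015] 0.38729785703965036
the job is handed in; nothing more can be done
None
```

The cassette is out of the dock and held up, and the job was handed in at 11.0 s of the 42 s limit.

**Pedal:** I pressed it with closed fingers and held it at its stop for about 1.4 s. The wrist force peaked at 66 N on first contact with the stop. That is well above the 8 N needed but under the 120 N wrist limit; I then eased it to about 11–35 N. The pictures showed the keeper drawn back, and it stayed back when the pedal sprang up.

**Lift:** I pinched both catches at 40–45 N and lifted straight up. The wrist force afterwards was about 2 N downward, which fits the cassette's weight.

**Last checks:**
- **Hold:** the arm was practically still, the cassette upright to within about 0.01 rad, and its underside about 19 cm above the bench, worked out from the tool height.
- **Surroundings:** the cassette was clear of everything, and all the bottles and the beaker were standing.
- **Discrepancy:** the gripper reads an opening of about 33–34 mm, where 38 mm was expected for full pinch. I put this down to finger-pad compression or a nonlinear reading. The pictures show both catches pressed in.

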